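# Seat the bedside lamp on its four studs

### The job

Fit the little bedside lamp to its mount on the crate: pick it up by its square column, set its round foot on the four studs, turn it by feel until all four holes line up, and slide it down over the studs until the foot lies flush on the mount plate, keeping hold of it until it is fully home, then let go. Be gentle: never press or knock the lamp against the mount with more than 35 N in all, and leave the mug, pencil, clip and hook rail as they are.

Things in the scene. Friction and masses are not known exactly. Their poses are not given: they have to be found in the camera images.
- lamp: Small loose lamp, 0.25 to 0.49 kg, upright on the crate (top 120 mm above the work surface). Foot: round aluminium disc 96 mm across, 8 mm thick, with four 10 mm through holes centred 34 mm from the axis, at 45, 135, 225 and 315 degrees from body x about z. A square column rises from it, under a white head 30 x 30 mm that ends 82 mm up. Origin: centre of the disc's underside; z up.
- lamp_column (a point): Grip point: on the axis of the lamp's square aluminium column, 45 mm above the lamp's underside. The column is 34 x 34 mm, its sides square to the lamp's x and y, from 8 to 60 mm above the underside. Axes as the lamp's.
- mount: Dark round plate, 96 mm across, 6 mm thick, fixed on the crate top, with four upright rigid studs. Origin: centre of the plate's underside; z up. A lamp fully home has its origin 6 mm above this origin; resting on the stud tips, 26 mm above it. Contact forces of lamp on plate and studs, side forces included, must add up to less than 35 N: 3 to 8 N of push is plenty; aligned, it slides on freely.
- mount_tips (a point): Point on the mount's axis, level with the stud tips, 20 mm above the plate's top. Studs: 8 mm thick, last 3 mm tapering to 4.4 mm, centred 34 mm from the axis, 90 degrees apart. The turn of the ring of studs is unknown: NOT given by this point's or the mount's orientation, it must be seen or felt; any quarter turn fits. Play in the holes: 1 mm each side, about 1.7 degrees of turn.
- mug: White ceramic mug, 80 mm across, 90 mm tall, handle at its +y side, upright on the far middle of the crate top. Origin: centre of the underside. Leave it alone.
- pencil: Wooden pencil 170 mm long, 8 mm thick, lying along its x at the far left of the crate top. Origin: under its middle. Leave it alone.
- clip: Teal plastic clip 68 x 16 x 16 mm lying along its x at the far right of the crate top. Origin: centre of its underside. Leave it alone.
- hook_rail: Black plastic hook rail, 200 mm long (along x), 30 mm wide, 87 mm tall, fixed at the right edge of the crate top (the robot's right, -y), with a steel bottle opener hanging on it. Origin: centre of its underside. Do not touch it.

How it is judged:
By the outcome, as a careful person would: the job done as asked, in the order asked, and still so for the second after the job is handed in, with the robot touching nothing.
It also fails if it takes over 64 s, if anything falls off the work surface, if the arm or the gripper's body presses on something with over 40 N, if the wrist force passes 120 N, or if a joint passes its speed limit or range.

### The arm

A 6-joint arm with a two-finger parallel gripper is mounted at the origin on the work surface. World frame = base frame: x ahead of the robot, y to its left, z up, the work surface at z = 0. Lengths are in mm, angles in rad, forces in N, time in s.
With the tool pointing down it reaches from about 275 to 1000 mm from the base axis. Payload 8.4 kg.
Tool frame: the origin (TCP) lies between the finger pads; the fingertips stand 22 mm ahead of it and the grasp point (between the pads) lies 3 mm ahead of it (r.nose_length is the distance from the TCP to the fingertips, in mm); z points along the fingers, y is the direction in which the jaws open and shut (so a half turn about z gives the same grasp; the last joint's range is limited). The gripper opens to 85 mm and grips with 20 to 120 N. Pads are 22 mm wide; open, the fingers measure 114 mm over their backs; the gripper's body (76 mm by 85 mm) begins 54 mm behind the grasp point. The pads swing forward as they close: fully open they stand 13 mm farther back than shut.
Start: joints at [-1.217, 0.353, 1.633, -0, 1.155, -0.002], TCP at [217.711, -585.858, 253.281] pointing down, gripper open.
Joint ranges: [-2.63, 2.63], [-0.92, 2.1], [0.06, 2.66], [-1.3, 4.44], [0, 2.69], [-3.02, 3.02]. Speed limits (rad/s): [2.22, 2.22, 2.79, 3.14, 3.14, 3.14].

### API

Orientations are given as [roll, pitch, yaw] about the fixed x, y, z axes, in that order (R = Rz(yaw) Ry(pitch) Rx(roll)).
In Python, from rig import r, viewer, order gives the robot as it stands.
- The arm moves only by the shell command python3 -m inch 'ROWS' [FORCE]. ROWS is JSON, a list of rows, each a list of 7 numbers: the opening, from 0 (shut) to 1 (fully open), then the shift along the tool's x, y, z in mm, then the turn, a rotation vector about the tool's x, y, z in degrees. A call has 1 to 8 rows; each row shifts and turns the pose as measured when the row begins, along the tool's axes as they then stand; what a row does not reach is not made up. A row lasts 1/10 s, in which the tool goes at most 50 mm and 8.59 degrees, less where a joint would pass 70% of its speed; a pose out of reach is approached as far as the arm can. A call is refused whole if a number of a shift passes 50 or a number of a turn 8.59, either way. A call with a gripper value outside its range is refused whole. The fingers move at their own pace and stop on an object; FORCE is the grip in N (left out, the last holds). Time passes only in rows, so rows that do not move let the fingers close. It gives the time, the measured TCP pose, the force and the opening at its end, in the units of the state.
- r.sense(): the state, without advancing time (a new reading comes with each control period).
- viewer.grab_frame(name): name is "side" or "top" or "wrist"; returns the picture (420x560x3 uint8, red, green, blue); there is no depth.
- viewer.camera_params(name): a dict with "intrinsics" (3x3 intrinsics, pixels), "pose" (4x4, takes a point from camera to world coordinates); the wrist camera has in their place "T_tool_cam" (4x4, takes a point from camera to tool coordinates, whose origin is the TCP and whose axes are the flange's). Camera axes: x right, y up, looking along -z (the intrinsics and any distortion apply to the point x, -y, -z); pixel columns grow to the right and rows downward; lengths in mm; the calibration is good to about 2 mm. A picture is of the moment at which its call begins: read the wrist's pose just before it. camera_params takes no time and is no camera call.
- order.sign_off(): hands the job in, once; it reports no verdict.
The state is a dict: "clock": time; "qpos": joint angles; "qvel": joint speeds; "joint_efforts": joint torques, N m; "eef_pos": TCP position; "tcp_rot": TCP orientation; "contact_force": force on the tool from outside, world axes, zero at the start; "wrist_torque": the same for the moment, N m; "opening": opening from 0.0 (shut) to 1.0 (fully open).
Only numpy, scipy, OpenCV 4.12 (cv2) and the standard library are available. Lean on these libraries where they do the work, as an engineer would, in place of code of your own. Each camera call takes 0.05 s, during which the arm holds its last target.

## Working session

There is one attempt and no reset: what is moved stays moved. The work goes in short steps, Python scripts to look and compute and a shell command to move; the robot and the scene stay as the last step left them, time stands still between calls to the robot, and variables do not carry over. Pictures are saved under pics/ and viewed, and the job is handed in when it is done.

```bash
ls; mkdir -p pics; python3 - <<'E'
from rig import r,viewer
import cv2,numpy as np
s=r.sense();print(s)
for n in("side","top","wrist"):
    print(n,viewer.camera_params(n))
    cv2.imwrite(f"pics/a_{n}.png",cv2.cvtColor(viewer.grab_frame(n),cv2.COLOR_RGB2BGR))
E
```

```text
pics
{'clock': 0.0, 'qpos': array([-1.21740060e+00,  3.53648066e-01,  1.63412838e+00,  8.50275015e-06,
        1.15517718e+00, -2.39149009e-03]), 'qvel': array([ 1.36010398e-04, -9.40826578e-05, -2.28093631e-04,  1.26624286e-03,
        8.70708233e-04, -1.64846735e-03]), 'joint_efforts': array([ 1.78733728e-03, -6.05249119e+01, -3.42067945e+01,  1.14240804e-04,
        9.32550902e-03, -1.88357788e-06]), 'eef_pos': array([ 217.56202451, -585.44702867,  252.56416238]), 'tcp_rot': array([-3.14023170e+00, -1.10289287e-05,  3.55783769e-01]), 'contact_force': array([-0.32211346,  0.60742637,  0.58115253]), 'wrist_torque': array([-0.01512193, -0.00045062,  0.0146876 ]), 'opening': 0.9981374602473163}
side {'intrinsics': array([[419.48748528,   0.        , 275.18764796],
       [  0.        , 419.48748528, 207.43757932],
       [  0.        ,   0.        ,   1.        ]]), 'pose': array([[ 8.62319252e-01,  3.73900182e-01, -3.41473516e-01,
         3.21494995e+02],
       [-5.06360703e-01,  6.39508058e-01, -5.78470640e-01,
        -5.44705466e+02],
       [ 2.08478710e-03,  6.71735139e-01,  7
[... 483 characters left out ...]
    [ 5.01671503e-03,  2.33176819e-01,  9.72421413e-01,
         1.00653531e+03],
       [ 0.00000000e+00,  0.00000000e+00,  0.00000000e+00,
         1.00000000e+00]])}
wrist {'intrinsics': array([[299.15434938,   0.        , 279.70676656],
       [  0.        , 299.15434938, 211.09276114],
       [  0.        ,   0.        ,   1.        ]]), 'T_tool_cam': array([[-3.53156879e-04,  9.57189459e-01,  2.89461939e-01,
         7.36493153e+01],
       [ 9.99999893e-01,  4.24631645e-04, -1.84121250e-04,
        -4.42397009e-01],
       [-2.99153619e-04,  2.89461843e-01, -9.57189507e-01,
        -1.21303176e+02],
       [ 0.00000000e+00,  0.00000000e+00,  0.00000000e+00,
         1.00000000e+00]])}
```

View pics/a_side.png

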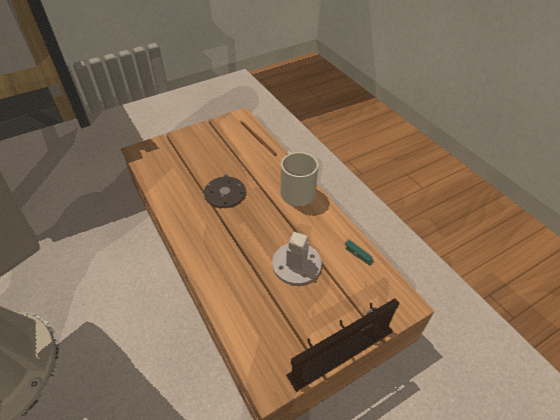

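View pics/a_top.png

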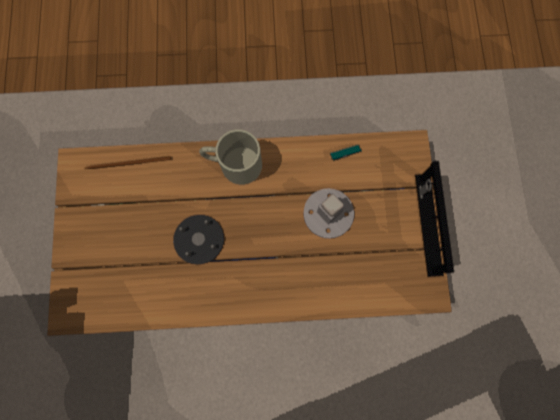

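View pics/a_wrist.png

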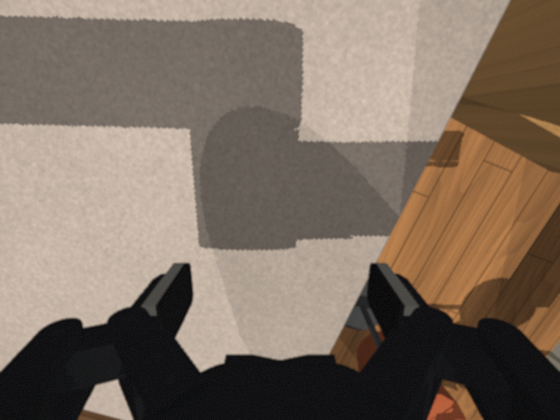

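```bash
cat > h.py <<'E'
import numpy as np,cv2
from rig import r,viewer
from scipy.spatial.transform import Rotation as R
def tcp(s):
    T=np.eye(4);T[:3,:3]=R.from_euler('xyz',s['tcp_rot']).as_matrix();T[:3,3]=s['eef_pos'];return T
def cam(n,s=None):
    p=viewer.camera_params(n);K=p['intrinsics']
    return K,(p['pose'] if n!='wrist' else tcp(s)@p['T_tool_cam'])
def ray(K,T,u,v):
    d=np.array([(u-K[0,2])/K[0,0],-(v-K[1,2])/K[1,1],-1.]);d=T[:3,:3]@d
    return T[:3,3],d/np.linalg.norm(d)
def plane(K,T,u,v,z):
    o,d=ray(K,T,u,v);return o+d*(z-o[2])/d[2]
def tri(rays):
    A=np.zeros((3,3));b=np.zeros(3)
    for o,d in rays:
        P=np.eye(3)-np.outer(d,d);A+=P;b+=P@o
    x=np.linalg.solve(A,b);return x,[np.linalg.norm((np.eye(3)-np.outer(d,d))@(x-o)) for o,d in rays]
def proj(K,T,X):
    c=np.linalg.inv(T)@np.r_[X,1];return K[0,0]*c[0]/-c[2]+K[0,2],K[1,1]*c[1]/c[2]+K[1,2]
def save(name,im,box=None,f=1):
    if box: im=im[box[1]:box[3],box[0]:box[2]]
    im=cv2.resize(im,None,fx=f,fy=f,interpolation=cv2.INTER_CUBIC)
    cv2.imwrite(f"pics/{name}.png",cv2.cvtColor(im,cv2.COLOR_RGB2BGR))
E
python3 - <<'E'
from h import *
t=cv2.cvtColor(cv2.imread('pics/a_top.png'),cv2.COLOR_BGR2RGB);s=cv2.cvtColor(cv2.imread('pics/a_side.png'),cv2.COLOR_BGR2RGB)
a=cv2.resize(t[205:275,165:235],(390,390),interpolation=cv2.INTER_CUBIC);b=cv2.resize(t[180:250,295:365],(390,390),interpolation=cv2.INTER_CUBIC)
save('z1',np.hstack([a,b]))
for nm,tp,sp in(('lampfoot',(329,213),(297.5,264)),('mount',(198.5,239),(225,191)),('headtop',(333,205),(299,239))):
    print(nm,tri([ray(*cam('top'),*tp),ray(*cam('side'),*sp)]),plane(*cam('top'),*tp,128),plane(*cam('side'),*sp,128))
E
```

```text
lampfoot (array([ 599.77171749, -157.63860046,  117.4393215 ]), [np.float64(1.75740430460801), np.float64(1.7574043046081522)]) [ 595.86214625 -155.93314457  128.        ] [ 597.29337101 -163.81503967  128.        ]
mount (array([562.70174881,  94.0932445 , 121.24764234]), [np.float64(1.9987685207901589), np.float64(1.9987685207901615)]) [559.61763611  93.3673911  128.        ] [562.32168275  87.55976423 128.        ]
headtop (array([ 598.16815396, -157.2243147 ,  197.84121327]), [np.float64(2.8113201552697995), np.float64(2.8113201552699967)]) [ 611.07291105 -164.82033112  128.        ] [ 633.06594208 -113.3198282   128.        ]
```

View pics/z1.png

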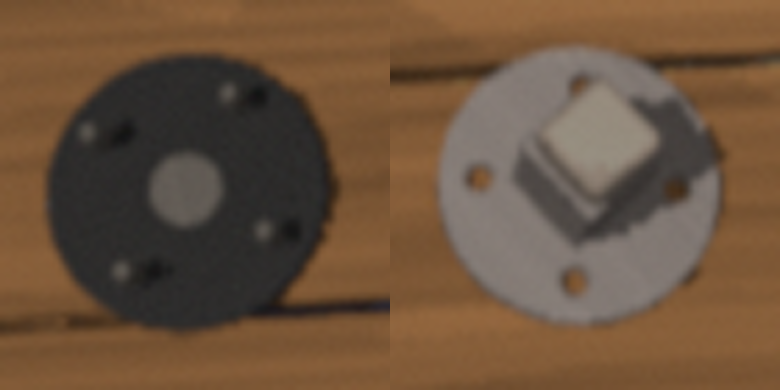

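```bash
python3 - <<'E'
from h import *
K,T=cam('top');f=70/390
pts=[plane(K,T,295+(u-390)*f,180+v*f,202) for u,v in((605,80),(660,140),(597,200),(540,140))]
P=np.array(pts);print('head c',P.mean(0));d=np.roll(P,-1,0)-P
print(np.degrees(np.arctan2(d[:,1],d[:,0]))%90,np.linalg.norm(d,axis=1))
H=np.array([plane(K,T,295+(u-390)*f,180+v*f,128) for u,v in((479,178),(574,282),(678,189))]);c=(H[0]+H[2])/2
print('holes c',c,[np.degrees(np.arctan2(*(h-c)[1::-1]))%90 for h in H])
S=np.array([plane(K,T,165+u*f,205+v*f,146) for u,v in((88,130),(228,93),(263,230),(122,270))]);c=S.mean(0)
print('studs c',c,[(np.degrees(np.arctan2(*(h-c)[1::-1]))%90,np.linalg.norm(h-c)) for h in S])
s=r.sense();M=tcp(s)[:3,:3];print(M.T@(np.array([600,-157,330])-s['eef_pos']),np.degrees(s['tcp_rot'][2]))
E
```

```text
head c [ 594.32061402 -155.43842981  202.        ]
[37.6510786  40.32385875 39.03131013 39.74460597] [25.7881561  28.03876163 26.05642573 28.65501363]
holes c [ 596.00576848 -155.61455541  128.        ] [np.float64(83.58292929671502), np.float64(82.98874625597819), np.float64(83.58292929671501)]
studs c [559.90194096  93.97900291 146.        ] [(np.float64(57.2097679242494), np.float64(34.19756517788095)), (np.float64(57.798551179135714), np.float64(33.64023008875374)), (np.float64(57.60664819289907), np.float64(33.93240033004199)), (np.float64(58.24426742688112), np.float64(33.87901935303539))]
[ 507.74164129 -268.57764021  -76.97337759] 20.38435146574929
```

```bash
python3 -m inch '[[1,0,0,-40,0,0,0],[1,0,0,-40,0,0,0],[1,42,-22,0,0,0,0],[1,42,-22,0,0,0,0],[1,42,-22,0,0,0,0],[1,42,-22,0,0,0,0],[1,42,-22,0,0,0,0],[1,42,-22,0,0,0,0]]'; python3 -m inch '[[1,42,-22,0,0,0,0],[1,42,-22,0,0,0,0],[1,42,-22,0,0,0,0],[1,42,-22,0,0,0,0],[1,0,0,0,0,0,-6],[1,0,0,0,0,0,-6],[1,0,0,0,0,0,-6],[1,0,0,0,0,0,0]]'
```

```text
clock: 0.95
eef_pos: [410.0, -370.9, 333.9]
tcp_rot: [-3.138, 0.0, 0.346]
contact_force: [1.2, -0.5, -0.1]
opening: 1.0
clock: 1.75
eef_pos: [546.1, -216.9, 332.4]
tcp_rot: [-3.136, -0.001, 0.679]
contact_force: [0.4, -0.1, 0.3]
opening: 0.996
```

```bash
cat >> h.py <<'E'
def delta(x,y,z,yaw=None):
    s=r.sense();T=tcp(s);d=T[:3,:3].T@(np.array([x,y,z])-s['eef_pos']);o=''
    if yaw is not None:
        Rt=R.from_euler('xyz',[np.pi,0,np.radians(yaw)]).as_matrix()
        o=np.round(np.degrees(R.from_matrix(T[:3,:3].T@Rt).as_rotvec()),2)
    print('delta',np.round(d,1),o,'yaw',round(np.degrees(s['tcp_rot'][2]),2),'F',np.round(s['contact_force'],1),'t',s['clock'])
E
python3 -c "
from h import *
delta(600,-157,330,38.4)"
```

```text
delta [ 79.5 -12.8   2.6] [-0.33 -0.07  0.51] yaw 38.91 F [ 0.4 -0.1  0.3] t 1.75
```

```bash
python3 -m inch '[[1,40,-6,0,0,0,0.5],[1,40,-6,0,0,0,0],[1,0,0,0,0,0,0],[1,0,0,0,0,0,0]]'; python3 - <<'E'
from h import *
s=r.sense();im=viewer.grab_frame('wrist');save('w1',im);np.savez('w1.npz',im=im,T=cam('wrist',s)[1]);print(s['eef_pos'],s['tcp_rot'])
E
```

```text
clock: 2.15
eef_pos: [601.9, -157.0, 331.8]
tcp_rot: [-3.135, 0.0, 0.656]
contact_force: [-0.3, -0.2, 1.2]
opening: 1.0
[ 601.93208671 -156.97590666  331.81874879] [-3.13510006e+00  1.39861810e-04  6.55531318e-01]
```

View pics/w1.png

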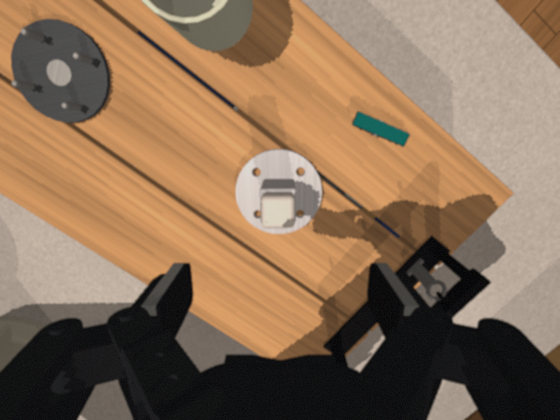

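```bash
python3 - <<'E'
from h import *
d=np.load('w1.npz');im=d['im'];T=d['T'];K=cam('wrist',r.sense())[0]
hsv=cv2.cvtColor(im,cv2.COLOR_RGB2HSV)
m=((hsv[...,1]<70)&(hsv[...,2]>70)).astype(np.uint8)
b=np.zeros_like(m);b[140:245,220:340]=m[140:245,220:340]
c=max(cv2.findContours(b,cv2.RETR_EXTERNAL,cv2.CHAIN_APPROX_NONE)[0],key=cv2.contourArea)
e=cv2.fitEllipse(cv2.convexHull(c));print(e)
K2,T2=cam('top')
tp=cv2.cvtColor(cv2.imread('pics/a_top.png'),cv2.COLOR_BGR2HSV)
b2=np.zeros(tp.shape[:2],np.uint8);b2[183:243,298:360]=((tp[...,1]<80)&(tp[...,2]>60))[183:243,298:360]
c2=max(cv2.findContours(b2,cv2.RETR_EXTERNAL,cv2.CHAIN_APPROX_NONE)[0],key=cv2.contourArea)
e2=cv2.fitEllipse(cv2.convexHull(c2));print(e2)
K3,T3=cam('side')
print('w plane',plane(K,T,*e[0],128),'top',plane(K2,T2,*e2[0],128),'tri',tri([ray(K,T,*e[0]),ray(K2,T2,*e2[0])]))
for z,pts in((128,((257,172),(301,172),(299.5,214),(257,214))),):
    P=np.array([plane(K,T,*p,z) for p in pts]);print(P.mean(0));dd=np.roll(P,-1,0)-P;print(np.degrees(np.arctan2(dd[:,1],dd[:,0]))%90,np.linalg.norm(dd,axis=1))
save('w1z',im,(220,140,340,240),6)
# mount studs/centre
save('w1m',im,(0,10,125,135),4)
E
```

```text
((278.5369567871094, 190.9775848388672), (84.6268539428711, 87.0821533203125), 85.94184875488281)
((328.3044738769531, 212.83352661132812), (49.55418395996094, 50.72991943359375), 118.78224182128906)
w plane [ 599.13511804 -155.32554432  128.        ] top [ 596.25997532 -154.63143409  128.        ] tri (array([ 597.77279502, -155.84174908,  120.87357114]), [np.float64(0.42536658202541977), np.float64(0.4253665820253984)])
[ 596.95220533 -157.09789639  128.        ]
[37.59715268 36.68478198 37.64918633 36.27870557] [48.06219867 48.05755641 48.4039194  48.10815848]
```

View pics/w1z.png

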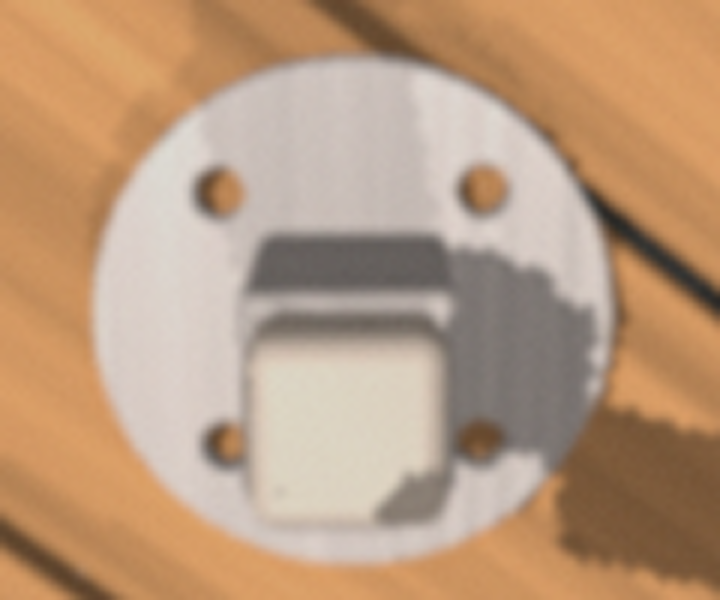

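```bash
python3 -m inch '[[1,-1,-1,25,-0.2,0,0],[1,-1,-1,25,-0.2,0,0],[1,0,0,25,0,0,0],[1,0,0,5,0,0,0],[1,0,0,0,0,0,0]]'; python3 - <<'E'
from h import *
s=r.sense();im=viewer.grab_frame('wrist');save('w2',im);np.savez('w2.npz',im=im,T=cam('wrist',s)[1]);print(s['eef_pos'],s['tcp_rot'])
E
```

```text
clock: 2.7
eef_pos: [596.5, -160.8, 251.3]
tcp_rot: [3.139, -0.001, 0.645]
contact_force: [-0.0, -0.5, -0.2]
opening: 1.002
[ 596.4705634  -160.81732953  251.27376809] [ 3.13873847e+00 -7.67860624e-04  6.45137534e-01]
```

View pics/w2.png

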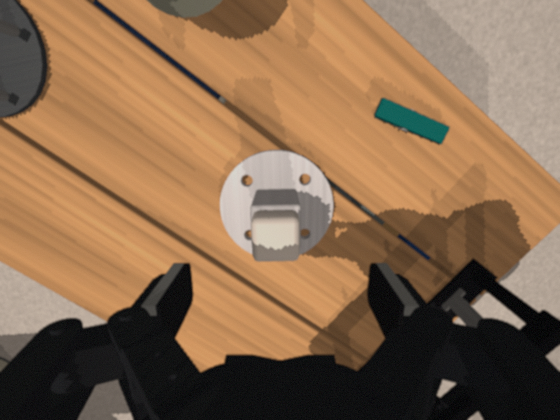

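View pics/w1m.png

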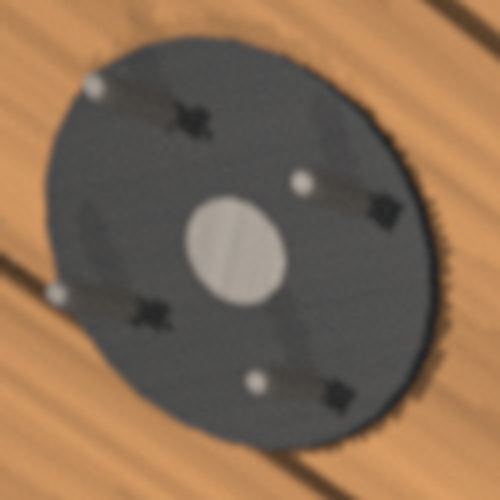

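```bash
python3 - <<'E'
from h import *
K=cam('wrist',r.sense())[0];K2,T2=cam('top');f=70/390
E=[]
Ts=[np.load(f'w{i}.npz')['T'] for i in(1,2)]
for i,box in((1,(220,140,340,245)),(2,(205,140,345,262))):
    im=np.load(f'w{i}.npz')['im'];h=cv2.cvtColor(im,cv2.COLOR_RGB2HSV)
    m=((h[...,1]<70)&(h[...,2]>70)).astype(np.uint8);b=np.zeros_like(m);b[box[1]:box[3],box[0]:box[2]]=m[box[1]:box[3],box[0]:box[2]]
    c=max(cv2.findContours(b,cv2.RETR_EXTERNAL,cv2.CHAIN_APPROX_NONE)[0],key=cv2.contourArea)
    hu=cv2.convexHull(c)
    if i==2: hu=hu[hu[:,0,1]<245]
    e=cv2.fitEllipse(hu);E.append(e);print(e)
print('foot tri',tri([ray(K,T,*e[0]) for T,e in zip(Ts,E)]),plane(K,Ts[1],*E[1][0],128))
# holes two upper
for a,b in(((256.5,171.7),(246.5,180)),((300.7,171.3),(305,179))): print('hole',tri([ray(K,Ts[0],*a),ray(K,Ts[1],*b)]))
# stud tips
w=[(u/4,10+v/4) for u,v in((94,86),(302,182),(256,381),(57,293))]
t=[(165+u*f,205+v*f) for u,v in((88,130),(228,93),(263,230),(122,270))]
P=np.array([plane(K,Ts[0],*p,146) for p in w]);Q=np.array([plane(K2,T2,*p,146) for p in t])
print(P.mean(0),Q.mean(0))
for A in(P,Q):
    d=A-A.mean(0);print(np.degrees(np.arctan2(d[:,1],d[:,0])),np.linalg.norm(d[:,:2],axis=1))
print('mean tri',tri([ray(K,Ts[0],*np.mean(w,0)),ray(K2,T2,*np.mean(t,0))]))
delta(598.5,-156.5,168,37.4)
E
```

```text
((278.5369567871094, 190.9775848388672), (84.6268539428711, 87.0821533203125), 85.94184875488281)
((276.2644348144531, 204.16204833984375), (109.4500503540039, 113.81230926513672), 86.72196197509766)
foot tri (array([ 596.60245504, -156.97687091,  114.92235956]), [np.float64(0.10110792088873265), np.float64(0.10110792088881126)]) [ 599.50267307 -154.81229776  128.        ]
hole (array([ 602.97640339, -122.67749952,  135.65308099]), [np.float64(0.20360990868549392), np.float64(0.20360990868552944)])
hole (array([ 630.82481212, -161.70143931,  123.8384607 ]), [np.float64(0.14636754554875003), np.float64(0.14636754554882797)])
[560.85268141  93.09478848 146.        ] [559.90194096  93.97900291 146.        ]
[  58.13341414  -31.87770754 -121.98965311  148.14637744] [33.89870799 33.92064876 33.88454367 33.84786746]
[  57.20976792  -32.20144882 -122.39335181  148.24426743] [34.19756518 33.64023009 33.93240033 33.87901935]
mean tri (array([560.38604253,  94.64493396, 143.75812054]), [np.float64(0.3565494386142417), np.float64(0.3565494386142957)])
delta [ 4.1 -2.6 83.6] [ 0.18 -0.05 -0.43] yaw 36.97 F [ 0.2 -0.6 -0.7] t 2.75
```

```bash
python3 -m inch '[[1,2,-1,25,0.2,0,0],[1,2,-1,25,0,0,-0.2],[1,0,0,20,0,0,-0.2],[1,0,0,8,0,0,0],[1,0,0,0,0,0,0]]'; python3 -c "
from h import *
delta(598.5,-156.5,168,37.4)"
```

```text
clock: 3.25
eef_pos: [603.0, -159.6, 179.8]
tcp_rot: [3.132, -0.008, 0.649]
contact_force: [-0.5, -0.3, 0.1]
opening: 0.997
delta [-1.8 -5.3 11.8] [ 0.53 -0.47 -0.22] yaw 37.18 F [-0.5 -0.3  0.1] t 3.25
```

```bash
python3 -m inch '[[1,-1,-3,5,0.5,-0.4,-0.2],[1,0,-2,5,0,0,0],[1,0,0,1,0,0,0],[1,0,0,0,0,0,0]]'; python3 -c "
from h import *
delta(598.5,-156.5,168,37.4)
s=r.sense();im=viewer.grab_frame('wrist');save('w3',im)"
```

```text
clock: 3.65
eef_pos: [600.9, -156.7, 172.0]
tcp_rot: [3.138, -0.004, 0.652]
contact_force: [0.0, 0.4, -0.4]
opening: 1.004
delta [-1.8 -1.6  4. ] [ 0.23 -0.22 -0.04] yaw 37.36 F [ 0.   0.4 -0.4] t 3.65
```

View pics/w3.png

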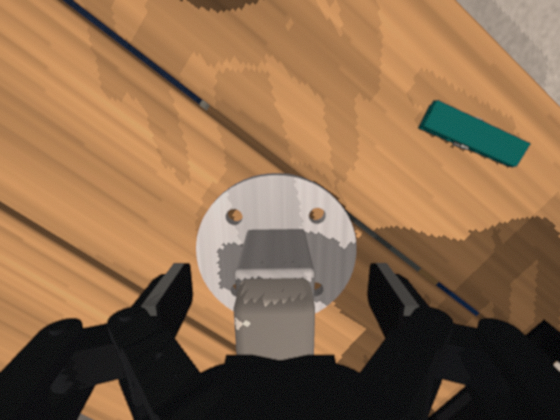

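```bash
python3 -m inch '[[1,-1,-1.5,4,0.2,-0.2,0],[1,-0.5,0,0,0,0,0],[0,0,0,0,0,0,0],[0,0,0,0,0,0,0],[0,0,0,0,0,0,0],[0,0,0,0,0,0,0],[0,0,0,0,0,0,0],[0,0,0,0,0,0,0]]' 50;  python3 -c "
from h import *
delta(598.5,-156.5,168,37.4)"
```

```text
clock: 4.5
eef_pos: [599.1, -156.5, 168.5]
tcp_rot: [3.141, -0.001, 0.652]
contact_force: [0.7, 0.1, 0.6]
opening: 0.392
delta [-0.5 -0.3  0.5] [ 0.05 -0.05 -0.04] yaw 37.36 F [0.7 0.1 0.6] t 4.5
```

```bash
python3 -m inch '[[0,0,0,-10,0,0,0],[0,0,0,-30,0,0,0],[0,0,0,-35,0,0,0],[0,0,0,0,0,0,0],[0,0,0,0,0,0,0]]'; python3 - <<'E'
from h import *
print('mug rim',plane(*cam('top'),238.5,151,210),plane(*cam('side'),299,164,210))
delta(575,-156.5,245,37.4)
delta(560.4,94,245,13)
s=r.sense();im=viewer.grab_frame('wrist');save('w4',im)
save('s4',viewer.grab_frame('side'))
E
```

```text
clock: 5.0
eef_pos: [596.5, -155.9, 244.1]
tcp_rot: [-3.137, 0.004, 0.652]
contact_force: [-0.2, 0.4, -5.1]
opening: 0.394
mug rim [700.72316064   5.82564448 210.        ] [704.1676154    4.54649441 210.        ]
delta [-17.4 -12.5  -0.8] [-0.26  0.21 -0.04] yaw 37.36 F [-0.2  0.4 -5.1] t 5.0
delta [ 123.  -220.5   -0.3] [-0.22  0.26 24.36] yaw 37.36 F [-0.2  0.4 -5.1] t 5.0
```

View pics/w4.png

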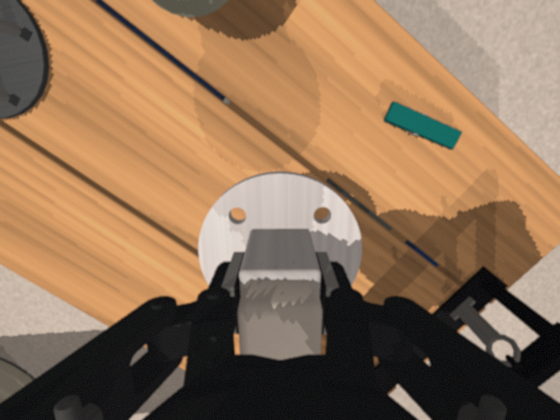

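View pics/s4.png

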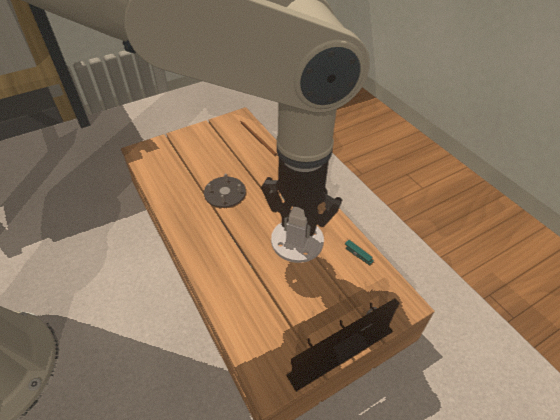

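```bash
python3 -m inch '[[0,10,-18,0,0,0,0],[0,16,-29,0,0,0,0],[0,19,-34,0,0,0,0],[0,19,-34,0,0,0,0],[0,19,-34,0,0,0,0],[0,18,-32,0,0,0,0],[0,12,-20,0,0,0,0],[0,0,0,0,0,0,0]]'; python3 -m inch '[[0,0,0,0,0,0,4],[0,0,0,0,0,0,6],[0,0,0,0,0,0,6],[0,0,0,0,0,0,5],[0,0,0,0,0,0,2],[0,0,0,0,0,0,0]]'; python3 - <<'E'
from h import *
delta(560.4,94,245,13)
E
```

```text
clock: 5.9
eef_pos: [557.4, 79.4, 231.8]
tcp_rot: [-3.126, 0.018, 0.648]
contact_force: [0.7, -0.9, -3.8]
opening: 0.392
clock: 6.5
eef_pos: [553.6, 76.8, 224.0]
tcp_rot: [-3.135, 0.035, 0.233]
contact_force: [-0.8, -0.6, -3.8]
opening: 0.394
delta [  9.8 -15.3 -21.3] [-0.35  2.01  0.34] yaw 13.34 F [-0.8 -0.6 -3.8] t 6.5
```

```bash
python3 -m inch '[[0,5,-8,-10,-0.2,1,0.2],[0,5,-7,-12,-0.2,1,0.2],[0,0,0,0,0,0,0],[0,0,0,0,0,0,0]]'; python3 - <<'E'
from h import *
delta(560.4,94,245,13)
s=r.sense();im=viewer.grab_frame('wrist');save('w5',im);np.savez('w5.npz',im=im,T=cam('wrist',s)[1])
im=viewer.grab_frame('side');save('s5',im,(180,90,280,230),4)
im=viewer.grab_frame('top');save('t5',im,(130,170,270,310),4)
E
```

```text
clock: 6.9
eef_pos: [560.8, 94.4, 246.7]
tcp_rot: [3.14, -0.001, 0.228]
contact_force: [0.3, 0.3, -3.8]
opening: 0.393
delta [-0.5  0.3  1.7] [ 0.08 -0.08  0.05] yaw 13.05 F [ 0.3  0.3 -3.8] t 6.9
```

View pics/w5.png

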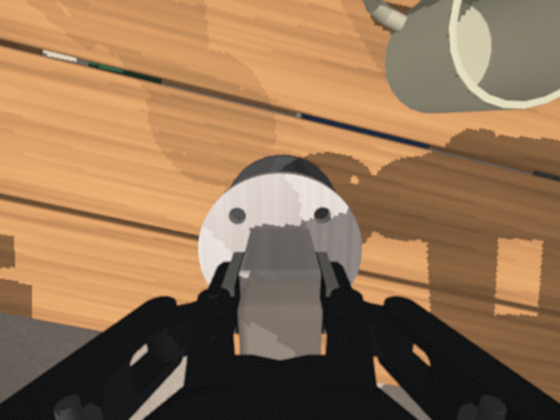

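View pics/s5.png

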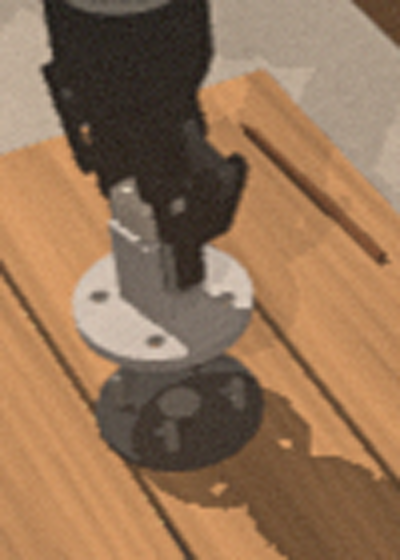

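View pics/t5.png

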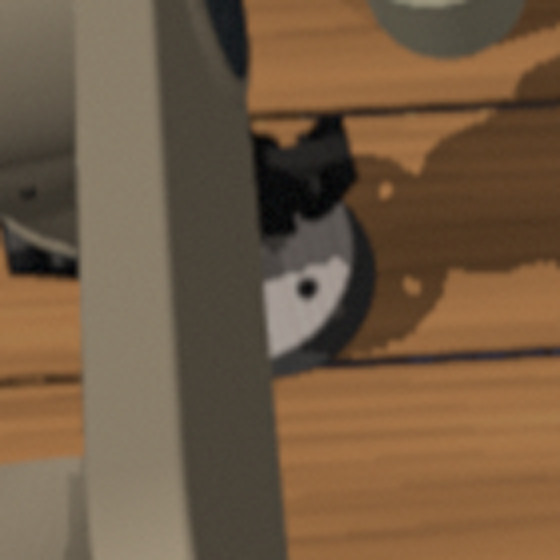

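```bash
python3 - <<'E'
from h import *
K=cam('wrist',r.sense())[0];C=viewer.camera_params('wrist')['T_tool_cam']
im=np.load('w5.npz')['im'];g=cv2.cvtColor(im,cv2.COLOR_RGB2GRAY)
q=[]
for x0,x1 in((226,250),(310,334)):
    p=g[204:226,x0:x1].astype(float);m=(p<110);ys,xs=np.nonzero(m);print(xs.mean()+x0,ys.mean()+204,m.sum());q.append((xs.mean()+x0,ys.mean()+204))
for z in(40.5,38):
    P=[plane(K,C,*p,z) for p in q];print(z,P,np.linalg.norm(P[0]-P[1]),np.degrees(np.arctan2(*(P[1]-P[0])[:2])))
save('w5z',im,(190,150,370,290),4)
E
```

```text
236.90361445783134 215.23493975903614 166
322.0 215.14893617021278 188
40.5 [array([ 22.22488436, -24.67719567,  40.5       ]), array([22.25488601, 23.6071802 , 40.5       ])] 48.28438519509462 0.03560090238913515
38 [array([ 23.01858193, -24.30233545,  38.        ]), array([23.04812003, 23.23601035, 38.        ])] 47.5383549756651 0.03560090238914267
```

View pics/w5z.png

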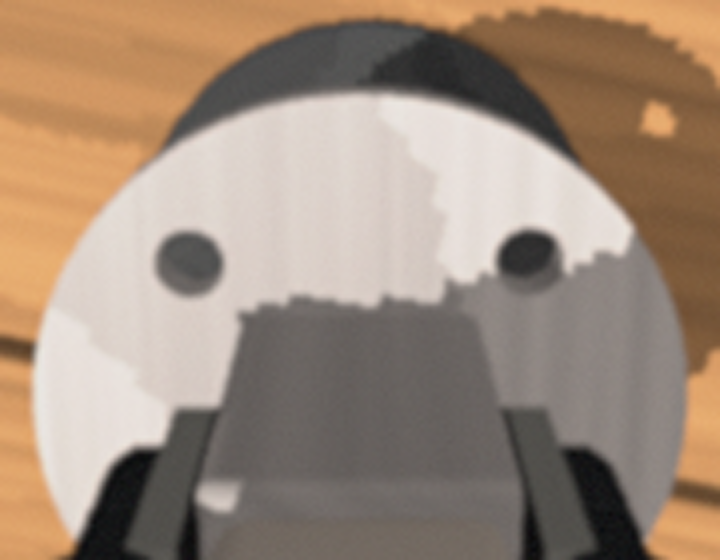

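```bash
python3 -m inch '[[0,1,0,15,0,0,0],[0,1,0,18,0,0,0],[0,0,0,8,0,0,0],[0,0,0,0,0,0,0],[0,0,0,0,0,0,0]]'; python3 - <<'E'
from h import *
delta(562.2,93.5,198,13)
E
```

```text
clock: 7.55
eef_pos: [561.8, 93.8, 200.5]
tcp_rot: [3.14, 0.002, 0.227]
contact_force: [-0.4, -0.1, -4.7]
opening: 0.389
delta [0.3 0.4 2.5] [ 0.07  0.13 -0.01] yaw 12.99 F [-0.4 -0.1 -4.7] t 7.55
```

```bash
python3 -m inch '[[0,0.3,0.4,2,0,0.1,0],[0,0,0,0,0,0,0]]'; python3 - <<'E'
from h import *
delta(562.2,93.5,198,13)
im=viewer.grab_frame('wrist');np.savez('w6.npz',im=im);save('w6z',im,(190,150,370,290),4)
im=viewer.grab_frame('side');save('s6',im,(190,130,270,210),7)
E
```

```text
clock: 7.75
eef_pos: [562.5, 93.5, 198.8]
tcp_rot: [3.14, -0.0, 0.227]
contact_force: [0.9, -0.1, -4.5]
opening: 0.391
delta [-0.3 -0.1  0.8] [ 0.07 -0.01 -0.01] yaw 12.99 F [ 0.9 -0.1 -4.5] t 7.75
```

View pics/w6z.png

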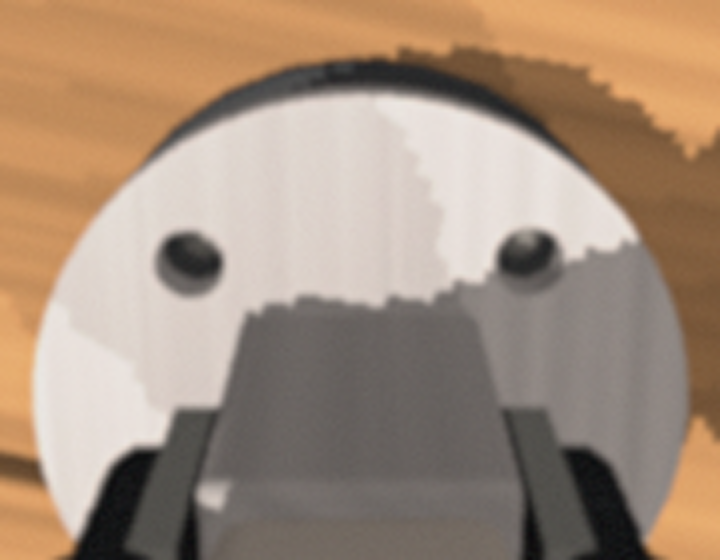

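View pics/s6.png

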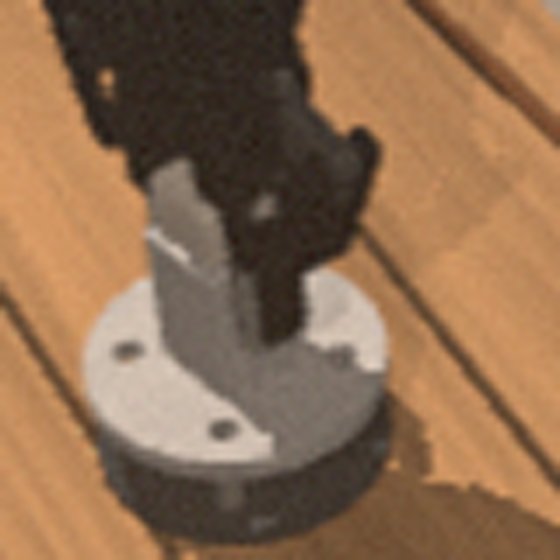

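```bash
python3 - <<'E'
from h import *
K=cam('wrist',r.sense())[0];C=viewer.camera_params('wrist')['T_tool_cam']
im=np.load('w6.npz')['im']
F=24
a=[]
for (x0,y0) in((225,202),(310,202)):
    p=im[y0:y0+26,x0:x0+26].astype(float);p=np.clip((p-20)*1.8,0,255).astype(np.uint8)
    p=cv2.resize(p,None,fx=15,fy=15,interpolation=cv2.INTER_CUBIC)
    # hole top ring and expected tip
    sy=-24.7 if x0<300 else 23.6
    for zz,rad,col in((39.8,5,(255,0,0)),(47.8,5,(255,160,0)),(52.1,2.2,(0,255,0))):
        pts=[]
        for t in np.linspace(0,6.28,40):
            u,v=proj(K,C,np.array([22.4+rad*np.cos(t),sy+.1+rad*np.sin(t),zz]));pts.append(((u-x0+.5)*15,(v-y0+.5)*15))
        cv2.polylines(p,[np.int32(pts)],True,col,1)
    a.append(p)
save('w6h',np.hstack(a))
E
```

```text
(no output)
```

View pics/w6h.png

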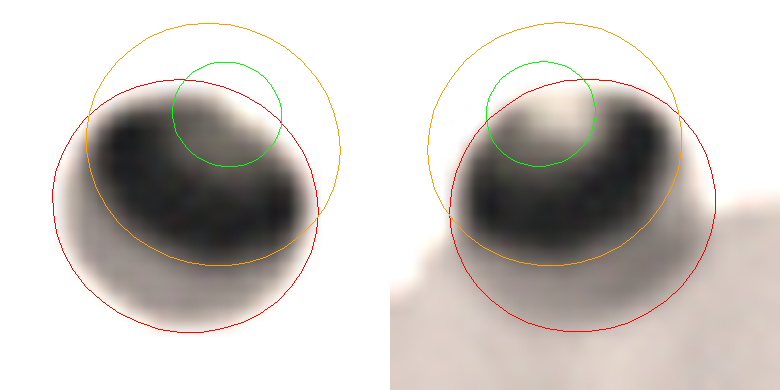

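```bash
python3 -m inch '[[0,0,0,1.5,0,0,0],[0,0,0,1.5,0,0,0]]'; python3 -c "
from h import *
delta(562.5,93.5,195,13)";  python3 -m inch '[[0,0,0,1,0,0,0],[0,0,0,1,0,0,0]]'; python3 -c "
from h import *
delta(562.5,93.5,193,13)"
```

```text
clock: 8.05
eef_pos: [563.2, 93.6, 196.9]
tcp_rot: [3.14, -0.002, 0.227]
contact_force: [0.2, -0.2, -3.6]
opening: 0.392
delta [-0.7 -0.   1.9] [ 0.08 -0.13 -0.01] yaw 12.99 F [ 0.2 -0.2 -3.6] t 8.05
clock: 8.25
eef_pos: [563.3, 93.7, 194.9]
tcp_rot: [3.14, -0.003, 0.227]
contact_force: [-0.3, 0.2, -4.2]
opening: 0.391
delta [-0.8 -0.   1.9] [ 0.08 -0.16 -0.01] yaw 12.99 F [-0.3  0.2 -4.2] t 8.25
```

```bash
python3 -m inch '[[0,-0.8,0,0,0.1,-0.15,0],[0,0,0,1,0,0,0]]'; python3 -c "
from h import *
delta(562.4,93.5,193,13)";  python3 -m inch '[[0,0,0,1,0,0,0],[0,0,0,1,0,0,0]]'; python3 -c "
from h import *
delta(562.4,93.5,191,13)"
```

```text
clock: 8.45
eef_pos: [562.4, 93.5, 193.8]
tcp_rot: [-3.141, 0.0, 0.227]
contact_force: [0.1, -0.8, -4.2]
opening: 0.391
delta [-0.  -0.   0.8] [-0.03  0.02 -0.01] yaw 12.99 F [ 0.1 -0.8 -4.2] t 8.45
clock: 8.65
eef_pos: [562.4, 93.4, 191.6]
tcp_rot: [-3.141, 0.0, 0.227]
contact_force: [-0.3, 0.1, -3.7]
opening: 0.388
delta [-0.  -0.1  0.6] [-0.03  0.01 -0.01] yaw 12.99 F [-0.3  0.1 -3.7] t 8.65
```

```bash
python3 -m inch '[[0,0,0,1,0,0,0],[0,0,0,1,0,0,0]]'; python3 -c "
from h import *
delta(562.4,93.5,189,13)
im=viewer.grab_frame('wrist');save('w7z',im,(190,150,370,290),4)"
```

```text
clock: 8.85
eef_pos: [562.5, 93.5, 189.4]
tcp_rot: [-3.141, 0.0, 0.227]
contact_force: [-0.3, -0.4, -4.0]
opening: 0.389
delta [-0.  -0.1  0.4] [-0.03  0.01 -0.01] yaw 12.99 F [-0.3 -0.4 -4. ] t 8.85
```

View pics/w7z.png

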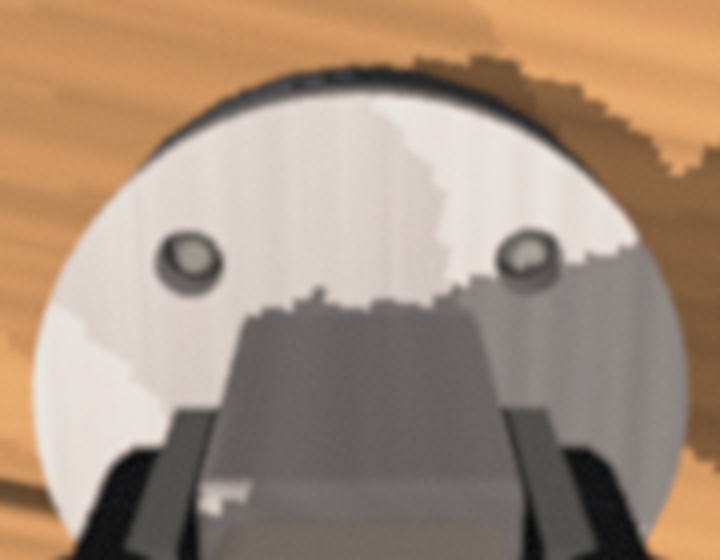

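```bash
python3 -m inch '[[0,0,0,1.2,0,0,0],[0,0,0,1.2,0,0,0],[0,0,0,1.2,0,0,0]]'; python3 -c "
from h import *
delta(562.4,93.5,185,13)";  python3 -m inch '[[0,0,0,1.2,0,0,0],[0,0,0,1.2,0,0,0]]'; python3 -c "
from h import *
delta(562.4,93.5,183,13)"
```

```text
clock: 9.2
eef_pos: [562.4, 93.5, 185.4]
tcp_rot: [-3.141, 0.0, 0.227]
contact_force: [1.2, -0.7, -4.5]
opening: 0.39
delta [-0.  -0.   0.4] [-0.03  0.02 -0.  ] yaw 13.0 F [ 1.2 -0.7 -4.5] t 9.2
clock: 9.4
eef_pos: [562.4, 93.5, 182.7]
tcp_rot: [-3.141, 0.0, 0.227]
contact_force: [0.1, 0.5, -4.9]
opening: 0.389
delta [ 0.  -0.  -0.3] [-0.03  0.03 -0.01] yaw 12.99 F [ 0.1  0.5 -4.9] t 9.4
```

```bash
python3 -m inch '[[0,0,0,1.2,0,0,0],[0,0,0,1.2,0,0,0],[0,0,0,1,0,0,0]]'; python3 -c "
from h import *
delta(562.4,93.5,179,13)";  python3 -m inch '[[0,0,0,1,0,0,0],[0,0,0,1,0,0,0]]'; python3 -c "
from h import *
delta(562.4,93.5,177,13)"
```

```text
clock: 9.7
eef_pos: [562.4, 93.4, 179.0]
tcp_rot: [-3.141, 0.0, 0.227]
contact_force: [-0.3, -0.1, -4.6]
opening: 0.388
delta [ 0.  -0.1 -0. ] [-0.03  0.03 -0.01] yaw 12.99 F [-0.3 -0.1 -4.6] t 9.7
clock: 9.9
eef_pos: [562.4, 93.5, 176.8]
tcp_rot: [-3.141, 0.0, 0.227]
contact_force: [-0.5, -0.4, -4.6]
opening: 0.391
delta [ 0.  -0.  -0.2] [-0.03  0.03 -0.  ] yaw 13.0 F [-0.5 -0.4 -4.6] t 9.9
```

```bash
python3 -m inch '[[0,0,0,0.8,0,0,0]]'; python3 -m inch '[[0,0,0,0.8,0,0,0]]';python3 -m inch '[[0,0,0,0.6,0,0,0]]'
```

```text
clock: 10.0
eef_pos: [562.4, 93.5, 175.9]
tcp_rot: [-3.141, 0.0, 0.227]
contact_force: [0.2, 0.1, -4.4]
opening: 0.388
clock: 10.1
eef_pos: [562.4, 93.5, 175.1]
tcp_rot: [-3.141, 0.0, 0.227]
contact_force: [-0.2, 0.7, -5.4]
opening: 0.39
clock: 10.2
eef_pos: [562.3, 93.5, 174.4]
tcp_rot: [-3.141, 0.001, 0.227]
contact_force: [-2.5, 0.5, 4.8]
opening: 0.391
```

```bash
python3 -m inch '[[0,0,0,0,0,0,0]]'; python3 -m inch '[[0,0,0,0.2,0,0,0]]'; python3 - <<'E'
from h import *
im=viewer.grab_frame('wrist');save('w8z',im,(190,150,370,290),4)
im=viewer.grab_frame('side');save('s8',im,(190,130,270,210),7)
E
```

```text
clock: 10.3
eef_pos: [562.4, 93.5, 174.5]
tcp_rot: [-3.141, 0.0, 0.227]
contact_force: [-0.4, -0.0, -3.9]
opening: 0.392
clock: 10.4
eef_pos: [562.4, 93.5, 174.5]
tcp_rot: [-3.141, 0.0, 0.227]
contact_force: [-1.2, -1.2, -0.6]
opening: 0.392
```

View pics/w8z.png

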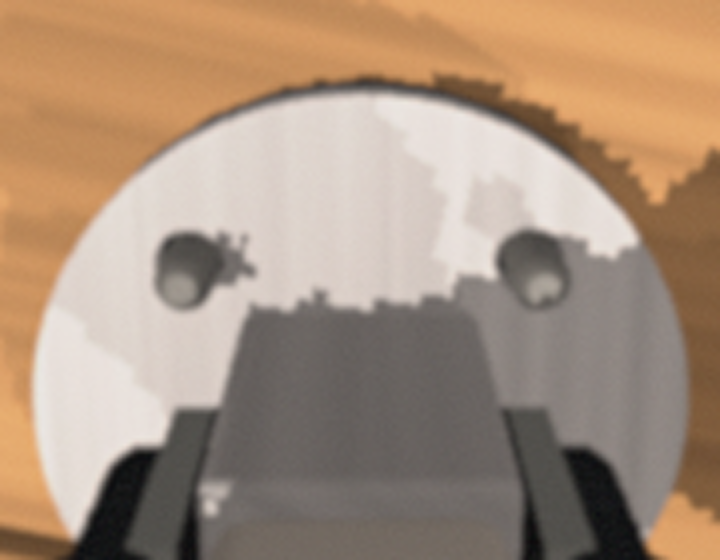

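View pics/s8.png

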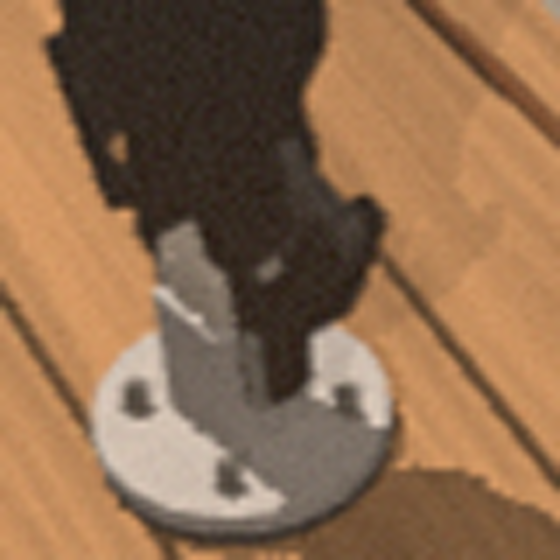

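```bash
python3 -m inch '[[0,0,0,0.4,0,0,0]]'; python3 -m inch '[[1,0,0,0,0,0,0],[1,0,0,0,0,0,0],[1,0,0,0,0,0,0],[1,0,0,0,0,0,0],[1,0,0,0,0,0,0],[1,0,0,0,0,0,0]]'; python3 -c "
from h import *
delta(562.4,93.5,174.5,13)
im=viewer.grab_frame('wrist');save('w9',im)"
```

```text
clock: 10.6
eef_pos: [562.4, 93.5, 174.4]
tcp_rot: [-3.141, 0.0, 0.227]
contact_force: [-3.1, 0.5, 3.9]
opening: 0.384
clock: 11.2
eef_pos: [564.1, 93.7, 175.5]
tcp_rot: [-3.141, -0.004, 0.227]
contact_force: [-0.3, 1.0, -0.3]
opening: 1.0
delta [-1.7 -0.1  1. ] [-0.01 -0.2  -0.01] yaw 12.99 F [-0.3  1.  -0.3] t 11.2
```

View pics/w9.png

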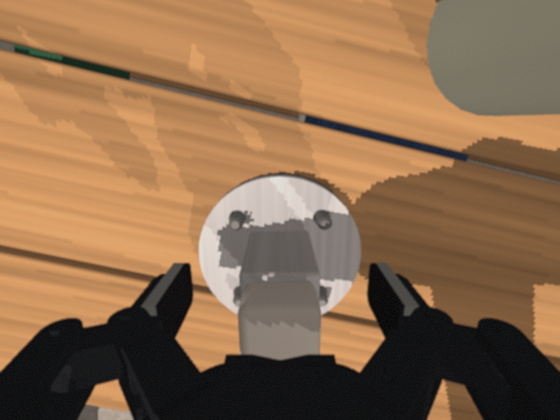

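Released cleanly; the column stands at column 279, midway between the fingers. Retreating straight up.

```bash
python3 -m inch '[[1,0,0,-10,0,0.2,0],[1,0,0,-25,0,0,0],[1,0,0,-35,0,0,0],[1,0,0,-35,0,0,0],[1,0,0,-30,0,0,0],[1,0,0,0,0,0,0],[1,0,0,0,0,0,0]]'; python3 - <<'E'
from h import *
delta(562,93,310,13)
im=viewer.grab_frame('wrist');save('w10',im)
im=viewer.grab_frame('side');save('s10',im)
E
```

```text
clock: 11.95
eef_pos: [562.4, 93.3, 318.9]
tcp_rot: [-3.141, -0.008, 0.227]
contact_force: [-0.0, 0.2, -0.3]
opening: 0.998
delta [-0.5  0.2  8.9] [-0.01 -0.46 -0.01] yaw 12.99 F [-0.   0.2 -0.3] t 11.95
```

View pics/w10.png

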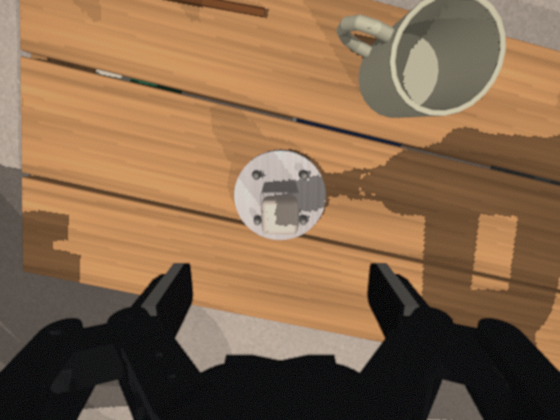

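View pics/s10.png

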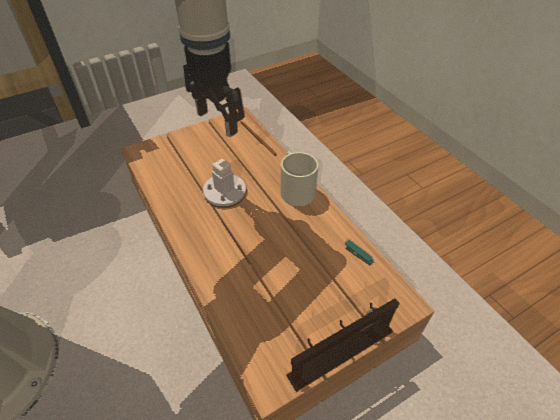

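```bash
python3 -c "
from rig import order
print(order.sign_off())"
```

```text
the job is handed in; nothing more can be done
None
```

The lamp is on its mount with its foot flush on the plate, and I have handed the job in at about 12 s of the 64 s allowed.

- **Fitting:** I gripped the lamp by its column with 50 N and carried it over the mount. I read the turn of the studs from the pictures (about 58°) and turned the lamp to match. The studs entered the holes on the first descent, so no turning by feel was needed. I slid it down in steps of about 1 mm.
- **Seating:** First contact came at a TCP height of 174.4 mm; 174.5 mm was expected for fully home. The net push I read at the ends of the moves was about 10 N at most, against the 35 N limit; peaks between readings are not known. I pressed lightly once more, let go and lifted straight up.
- **Last pictures:** The final wrist view shows all four studs through the holes and the lamp upright. In the side view the mug, pencil, clip and hook rail look the same as at the start, judged by eye rather than measured.
- **Disagreement:** Triangulated heights for the top of the lamp's foot scattered between 115 and 136 mm, where the text gives 128. The top and wrist cameras differed by about 3 mm in x for the lamp and 1 mm for the mount. I settled the alignment by looking through the holes at the stud tips, where lamp and studs agreed to within 1 mm.

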